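# Burnish two edges of a brass plate on the sprung bar

## Task

Burnish two sides of the handled rectangular brass plate on the spring-backed steel bar: press one long side flush against the bar's front face and, keeping it pressed, slide the plate along the bar from its left end to its right end (as the robot sees it), then turn the plate a quarter turn and do the same with a short side. Press enough to push the bar in by some millimetres, but never back to its stops. Afterwards stand the plate flat in the middle of the cork pad and let go, without disturbing the round workpiece, the tin or the pliers.

Things in the scene. Friction and masses are not known exactly. Their poses are not given: they have to be found in the camera images.
- holder: The workpiece: rectangular brass plate 80 (x) x 50 (y) x 10 mm, lying flat under a wooden block (56 x 32 mm, 10 to 26 mm above the underside) with an upright square wooden handle, 24 x 24 mm, faces parallel to the plate's sides, 26 to 90 mm above the underside. About 0.4 kg. Origin: centre of the underside; x along the long sides, z up the handle. It starts standing on the bench.
- burnisher: Burnishing fixture fixed to the bench: dark bent steel bracket (210 mm wide, 38 mm high, base 3 mm thick) behind a sprung steel bar. Origin on the bench under the middle of the bar's front face at rest. x from the bar to the bracket (away from the robot, give or take its yaw), y along the bar to its left end as the robot sees it, z up. All of it lies at x > 0; the bench before it is flat and open.
- bar_face (a point): Middle of the bar's flat upright front face (towards the robot), 14 mm above the bench; moves with the bar. The bar is 200 mm long (y), 14 mm thick and reaches from 4 to 24 mm above the bench, so that the edge of a plate lying on the bench or held a few mm above it meets it. Axes as burnisher.
- bar (a joint): How far the bar is pushed back against its springs, along the fixture's x, in m: 0 at rest, 0.016 at its stops. It begins to move at 1.5 N, then takes 0.6 N per mm (about 5 N at 6 mm, 11 N at the stops) and springs back when let go.
- pad: Cork pad fixed to the bench, 150 x 150 mm, 6 mm thick: where the finished workpiece goes. Origin at the centre of its underside, on the bench.
- disc_holder: Bystander: round workpiece, not part of the job: brass disc 68 mm across, 10 mm thick, under the same kind of upright square wooden handle (24 mm square, top at 90 mm). Origin at the centre of its underside.
- tin: Bystander: closed round aluminium tin, 60 mm across, 55 mm high. Origin at the centre of its underside.
- pliers: Bystander: small pliers lying flat, about 155 mm long, 52 mm wide, 16 mm high, black grips. Origin under the pivot.
Not all that is in view belongs to the job. What is shaped like the holder but black or pink is not meant.

How it is judged:
By the outcome, as a careful person would: the job done as asked, in the order asked, and still so for the second after the job is handed in, with the robot touching nothing.
It also fails if it takes over 72 s, if anything falls off the work surface, if the arm or the gripper's body presses on something with over 40 N, if the wrist force passes 120 N, or if a joint passes its speed limit or range.

## Robot

A 6-joint arm with a two-finger parallel gripper is mounted at the origin on the work surface. World frame = base frame: x ahead of the robot, y to its left, z up, the work surface at z = 0. Lengths are in mm, angles in rad, forces in N, time in s.
With the tool pointing down it reaches from about 350 to 875 mm from the base axis. Payload 4.2 kg.
Tool frame: the origin (TCP) lies at the very end of the fingers, on their centre line; the grasp point (between the pads) lies 19 mm behind it; z points along the fingers, y is the line along which they close (so a half turn about z gives the same grasp; the last joint's range is limited). The gripper opens to 85 mm and grips with 20 to 120 N. Pads are 22 mm wide; open, the fingers measure 114 mm over their backs; the gripper's body (76 mm by 85 mm) begins 54 mm behind the grasp point. The pads swing forward as they close: fully open they stand 13 mm farther back than shut.
Start: joints at [1.504, 0.385, 0.008, 0, -1.194, -0.259], TCP at [200.009, 592.111, 203.012] pointing down, gripper open.
Joint ranges: [-3.14, 3.14], [-1.21, 2.06], [-1.07, 1.41], [-3.16, 2.05], [-2.99, -0.16], [-3.1, 3.1]. Speed limits (rad/s): [2.79, 2.79, 3.14, 3.14, 3.14, 3.14].

## Interface

Orientations are given as a unit quaternion [x, y, z, w].
In Python, from bench import read_state, get_image, get_calibration, job_done gives the robot as it stands.
- The arm moves only by the shell command python3 -m creep 'ROWS'. ROWS is a JSON object of lists of equal length, an entry for each row: "translation": the shift along the world's x, y, z in cm, a list of three; "delta_rot": the turn, a rotation vector about the world's x, y, z in degrees, a list of three; "hand": the finger opening in cm, from 0 to 8.54. A call has 1 to 8 rows; each row is the pose to reach, as a shift and turn from the pose commanded when the call began; what a row does not reach only later rows make up. A row lasts 1/8 s, in which the tool goes at most 62.5 mm and 10.7 degrees, less where a joint would pass 70% of its speed; a pose out of reach is approached as far as the arm can. A call with a gripper value outside its range is refused whole. The fingers move at their own pace and stop on an object; the grip force is fixed at half the most. Time passes only in rows, so rows that repeat a pose let the fingers close. It gives the time, the measured TCP pose, the force, the opening and the grip force at its end, in the units of the state.
- read_state(): the state, without advancing time (a new reading comes with each control period).
- get_image(name): name is "scene" or "side" or "wrist"; returns (picture, depth): 420x560x3 uint8, red, green, blue; 420x560 float32, mm along the optical axis (not along the pixel's ray), 0 where there is no reading.
- get_calibration(name): a dict with "intrinsics" (3x3 intrinsics, pixels), "xyz" and "attitude" of the camera in the world. Camera axes: x right, y down, z forward; pixel columns grow to the right and rows downward; lengths in mm; the calibration is good to about 2 mm. The wrist camera is an equidistant fisheye: a pixel r from the principal point sees the ray r / f radians off the axis. A picture is of the moment at which its call begins: read the wrist's pose just before it. get_calibration takes no time and is no camera call; for the wrist camera it gives the pose at the moment of the call.
- job_done(): hands the job in; it is judged then, once.
The state is a dict: "clock": time; "joints": joint angles; "joint_vel": joint speeds; "joint_efforts": joint torques, N m; "position": TCP position; "ee_rot": TCP orientation; "contact_force": force on the tool from outside, world axes, zero at the start; "wrist_torque": the same for the moment, N m; "gripper_width": finger opening in mm; "grasp_force": force on a finger pad.
Only numpy, scipy, OpenCV 4.12 (cv2) and the standard library are available. Lean on these libraries where they do the work, as an engineer would, in place of code of your own. Each camera call takes 0.05 s, during which the arm holds its last target. There are 200 camera calls.

## Working session

There is one attempt and no reset: what is moved stays moved. The work goes in short steps, Python scripts to look and compute and a shell command to move; the robot and the scene stay as the last step left them, time stands still between calls to the robot, and variables do not carry over. Pictures are saved under pics/ and viewed, at most 10 in all, crops included, and the job is handed in when it is done.

```bash
mkdir -p pics; cat > h.py <<'E'
import numpy as np, cv2
from bench import *
from scipy.spatial.transform import Rotation as R
def cal(n):
    c=get_calibration(n); a=np.array(c["attitude"],float)
    M=R.from_quat(a).as_matrix() if a.size==4 else a.reshape(3,3)
    return np.array(c["intrinsics"]),np.array(c["xyz"],float),M
def cloud(n,d):
    K,t,M=cal(n); v,u=np.mgrid[:420,:560]
    p=np.stack([(u-K[0,2])/K[0,0]*d,(v-K[1,2])/K[1,1]*d,d],-1)
    return p@M.T+t
E
python3 - <<'E'
from h import *
print(read_state()); 
for n in("scene","side"):
    print(get_calibration(n)); im,d=get_image(n); np.savez(n+'.npz',im=im,d=d); cv2.imwrite(f'pics/{n}0.png',im[...,::-1])
E
```

```text
{'clock': 0.0, 'joints': array([ 1.50361174e+00,  3.85527535e-01,  6.65265653e-03, -5.09734703e-04,
       -1.19396881e+00, -2.58607590e-01]), 'joint_vel': array([-0.00103011, -0.00105254, -0.00134115,  0.00059938, -0.00264309,
        0.00113785]), 'joint_efforts': array([ 1.94026499e-03, -3.92286515e+01,  1.88403636e+01,  4.18604091e+00,
       -4.63831821e-03,  1.29723432e-06]), 'position': array([199.80865415, 591.53905599, 201.9480515 ]), 'ee_rot': array([ 9.86745947e-01, -1.62269322e-01, -1.37975977e-04,  1.04163601e-03]), 'contact_force': array([-0.09580049, -0.20337001, -0.92934722]), 'wrist_torque': array([-0.01243369,  0.00917095,  0.01922524]), 'grasp_force': 0.0, 'gripper_width': 85.53343057191005}
{'intrinsics': array([[407.47625778,   0.        , 277.69589606],
       [  0.        , 407.47625778, 198.8936797 ],
       [  0.        ,   0.        ,   1.        ]]), 'xyz': array([1088.57263506,  520.43151485,  679.71020666]), 'attitude': array([ 0.37954396,  0.82342046, -0.38107221, -0.18085657])}
{'intrinsics': array([[380.41783859,   0.        , 273.58379838],
       [  0.        , 380.41783859, 207.04008955],
       [  0.        ,   0.        ,   1.        ]]), 'xyz': array([ 350.17578687, -554.81542524,  808.48736911]), 'attitude': array([ 0.92553816, -0.14558441,  0.06194709, -0.34401579])}
```

View pics/scene0.png

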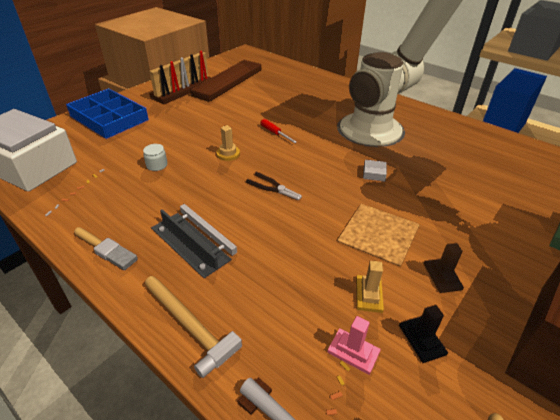

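View pics/side0.png

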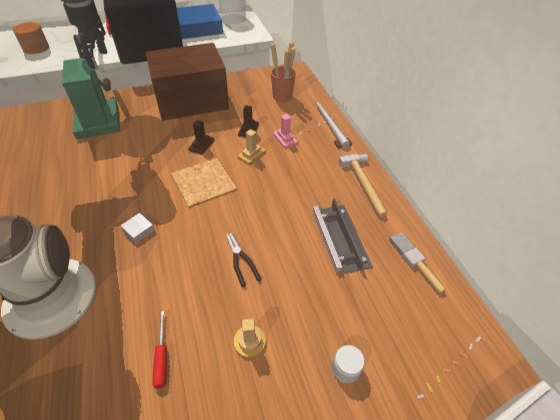

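Scene view: brass rectangular holder at (371,285), with side (251,147). Look-alikes are pink (357,345), black (445,270) and (425,332), and the round disc (228,145). Only the (371,285) one is brass with a rectangular plate. I'll confirm it in a crop and measure.

```bash
cat > m.py <<'E'
from h import *
def rect(p): 
    r=cv2.minAreaRect(p[:,:2].astype(np.float32)); return np.round(r[0],1),np.round(r[1],1),round(r[2],1)
def show(n,im,d):
    P=cloud(n,d); ok=d>0
    hsv=cv2.cvtColor(im,cv2.COLOR_RGB2HSV)
    win={'scene':dict(holder=(350,255,395,315),pad=(330,200,425,265),bar=(145,195,245,275),disc=(212,120,245,165),tin=(138,138,172,175),pl=(240,168,305,204)),
     'side':dict(holder=(232,120,272,168),pad=(165,155,242,208),bar=(305,195,375,275),disc=(228,312,272,360),tin=(328,340,370,388),pl=(220,228,265,290))}[n]
    for k,(a,b,c,e) in win.items():
        q=P[b:e,a:c][ok[b:e,a:c]]; 
        print(n,k)
        bands={'holder':[(6,13),(22,30),(85,95),(40,80)],'pad':[(4,8)],'bar':[(20,28),(34,42)],'disc':[(7,13),(85,95)],'tin':[(50,60)],'pl':[(6,20)]}[k]
        for z0,z1 in bands:
            s=q[(q[:,2]>z0)&(q[:,2]<z1)]
            if len(s)>5: print('  ',z0,z1,len(s),*rect(s),np.round(np.median(s,0)))
if __name__=='__main__':
    for n in('scene','side'):
        f=np.load(n+'.npz'); show(n,f['im'],f['d'])
    im=np.load('scene.npz')['im'];im2=np.load('side.npz')['im']
    A=cv2.resize(im[250:320,335:405],(400,400),interpolation=2);B=cv2.resize(im2[190:280,300:380][:80],(400,400),interpolation=2)
    cv2.imwrite('pics/c1.png',np.hstack([A,B])[...,::-1])
E
python3 m.py
```

```text
scene holder
   6 13 436 [543.9 326. ] [164.6  66. ] 18.8 [593. 342.  11.]
   22 30 199 [579.1 337. ] [57.9 31.6] 35.2 [593. 344.  27.]
   85 95 153 [579.2 337.4] [27.5 24.4] 32.7 [582. 338.  91.]
   40 80 202 [586.9 336.7] [31.4 16.1] 82.8 [588. 342.  61.]
scene pad
   4 8 2042 [407.8 265.3] [227.5 224. ] 32.3 [418. 270.   7.]
scene bar
   20 28 612 [695.  -44.3] [209.7  66.4] 84.4 [677. -31.  25.]
   34 42 262 [723.8 -49. ] [212.8   8.4] 84.3 [726. -38.  39.]
scene disc
   7 13 96 [ 414.4 -236.7] [53.4 67.7] 45.3 [ 425. -223.   11.]
   85 95 56 [ 410.1 -242. ] [28.2 23.7] 79.6 [ 411. -238.   91.]
scene tin
   50 60 200 [ 583.2 -352.9] [53.6 54.5] 42.7 [ 584. -352.   57.]
scene pl
   6 20 406 [446.1 -30.5] [ 82.5 159.6] 19.1 [442. -34.  12.]
side holder
   6 13 192 [595.1 391.3] [208.8  94.9] 66.9 [581. 333.  10.]
   22 30 134 [596.2 394.7] [179.3  56.7] 74.9 [590. 339.  26.]
   85 95 51 [580.1 335.1] [24.  23.6] 33.9 [580. 333.  90.]
   40 80 128 [592.9 390.2] [146.3  31.5] 77.5 [580. 329.  56.]
side pad
   4 8 1502 [417.7 264. ] [211.5 215.5] 74.1 [409. 257.   6.]
side bar
   20 28 538 [756.2 -48.9] [215.8 182.2] 84.2 [676. -50.  24.]
   34 42 200 [725.5 -49.6] [209.    8.1] 84.8 [724. -65.  38.]
side disc
   7 13 312 [ 410.4 -244.9] [63.8 66.3] 78.1 [ 406. -256.   10.]
   85 95 151 [ 410.2 -242.9] [24.4 23.7] 79.8 [ 410. -244.   90.]
side tin
   50 60 636 [ 582.7 -356. ] [53.8 52.7] 64.6 [ 582. -357.   56.]
side pl
   6 20 497 [454.4 -34.1] [162.8  60.7] 87.4 [439. -44.  11.]
```

View pics/c1.png

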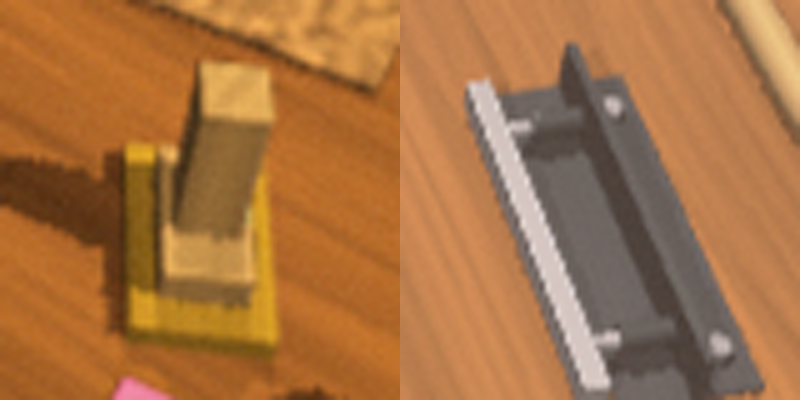

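The crop shows the brass plate with the block and handle (left), the intended holder, and the light bar with the dark bracket behind it (right). Next I'll refine with colour masks.

```bash
cat > m2.py <<'E'
from m import *
def mask_rects(n,im,d,which):
    P=cloud(n,d); hsv=cv2.cvtColor(im,cv2.COLOR_RGB2HSV).astype(int); H,S,V=hsv[...,0],hsv[...,1],hsv[...,2]
    W={'scene':{'bar':(145,195,245,275),'pad':(330,200,425,265),'plate':(345,255,400,315)},'side':{'bar':(305,195,375,275),'pad':(165,155,242,208),'plate':(230,120,274,168)}}[n]
    for k in which:
        a,b,c,e=W[k]; m=np.zeros(d.shape,bool); m[b:e,a:c]=1; m&=d>0; z=P[...,2]
        if k=='bar': m&=(S<60)&(V>120)&(z>20)&(z<28)
        if k=='pad': m&=(z>3.5)&(z<9)
        if k=='plate': m&=(z>7)&(z<13)&(H>18)&(S>120)
        nn,l,st,_=cv2.connectedComponentsWithStats(m.astype(np.uint8)); i=1+st[1:,4].argmax(); s=P[l==i]
        print(n,k,len(s),*rect(s),np.round(s.mean(0),1), 'quant', np.round(np.percentile(s,[2,98],axis=0),0).tolist())
        if k=='bar':
            th=np.deg2rad(84.5); ax=np.array([np.cos(th),np.sin(th)]); nx=np.array([ax[1],-ax[0]])
            u,v=s[:,:2]@ax,s[:,:2]@nx
            v2=np.polyfit(u,v,1); print('  yaw resid',np.rad2deg(v2[0]),'u',np.percentile(u,[1,99]),'v',np.percentile(v,[2,50,98]))
        if k=='pad': print('  ',im[l==i].mean(0))
if __name__=='__main__':
    for n in('scene','side'):
        f=np.load(n+'.npz'); mask_rects(n,f['im'],f['d'],['bar','pad','plate'])
        P=cloud(n,f['d']); im=f['im']; hsv=cv2.cvtColor(im,cv2.COLOR_RGB2HSV)
        c={'scene':(380,233),'side':(205,183)}[n]; w=c[::-1]
        print(hsv[w],P[w], hsv[{'scene':(200,400),'side':(215,205)}[n]],P[{'scene':(200,400),'side':(215,205)}[n]])
E
python3 m2.py
```

```text
scene bar 369 [671.9 -42.1] [198.9  14.3] 84.6 [673.1 -35.1  25.3] quant [[660.0, -136.0, 22.0], [686.0, 55.0, 27.0]]
  yaw resid -0.22353555717499232 u [-73.19404818 121.15721014] v [666.28150883 673.40280625 679.39651608]
scene pad 2647 [408.4 266.3] [163.4 158.6] 12.3 [415.1 267.6   7.1] quant [[335.0, 191.0, 4.0], [488.0, 341.0, 9.0]]
   [203.3607858  139.84661881  69.79448432]
scene plate 306 [580.  338.4] [79.3 49.6] 31.7 [593.8 344.4  10.9] quant [[552.0, 301.0, 8.0], [621.0, 375.0, 13.0]]
[ 15 168 184] [412.9067609  269.22421139   6.54435943] [ 13 198 111] [267.52797026 246.52661328   2.03651416]
side bar 351 [672.2 -45.2] [198.1  15.1] 84.7 [671.7 -50.6  24.5] quant [[659.0, -141.0, 20.0], [685.0, 49.0, 27.0]]
  yaw resid -0.24152611422161088 u [-78.73206323 116.29216909] v [666.8371552  673.22748372 680.56741209]
side pad 1713 [411.7 262.3] [153.3 155.6] 11.8 [409.9 258.8   6.3] quant [[337.0, 187.0, 4.0], [485.0, 337.0, 9.0]]
   [222.6012843  168.97548161 112.81844717]
side plate 15 [548.3 326. ] [ 9.7 32.4] 14.2 [548.7 328.8  10.6] quant [[541.0, 312.0, 8.0], [556.0, 342.0, 12.0]]
[ 15 123 224] [415.18287948 254.04947315   3.80323857] [ 13 149 186] [390.68509826 133.69123101   3.13257033]
```

```bash
python3 - <<'E'
from h import *
for n in('scene','side'):
    f=np.load(n+'.npz'); P=cloud(n,f['d']); z=P[...,2]
    q=P[(f['d']>0)&(z>60)&(z<600)&(P[...,0]>150)&(P[...,0]<900)&(P[...,1]>150)&(P[...,1]<900)]
    g,c=np.unique((q[:,:2]//60).astype(int),axis=0,return_counts=True)
    for a in g[c>3]: 
        s=q[((q[:,:2]//60)==a).all(1)]; print(n,a*60,int(s[:,2].max()),len(s),end=' | ')
E
```

```text
scene [300 600] 95 26 | scene [360 540] 117 4 | scene [360 600] 127 101 | scene [420 360] 92 33 | scene [420 420] 93 265 | scene [420 540] 149 11 | scene [420 600] 161 191 | scene [480 540] 153 29 | scene [480 600] 163 401 | scene [540 300] 93 280 | scene [540 420] 92 50 | scene [540 540] 141 13 | scene [540 600] 162 1793 | scene [600 420] 93 336 | scene [660 360] 93 350 | scene [720 540] 200 49 | scene [780 540] 200 38 | side [120 480] 349 125 | side [120 540] 424 335 | side [120 600] 403 80 | side [120 660] 196 135 | side [120 720] 146 32 | side [120 780] 83 26 | side [180 480] 348 178 | side [180 540] 425 1029 | side [180 600] 404 267 | side [300 540] 160 122 | side [300 600] 163 218 | side [300 660] 162 84 | side [300 720] 163 73 | side [300 780] 160 6 | side [360 540] 163 250 | side [360 600] 163 444 | side [360 660] 164 164 | side [360 720] 164 147 | side [360 780] 160 14 | side [420 360] 93 34 | side [420 420] 93 83 | side [420 540] 162 255 | side [420 600] 163 415 | side [420 660] 163 162 | side [420 720] 164 145 | side [420 780] 160 9 | side [480 540] 163 256 | side [480 600] 164 397 | side [480 660] 163 152 | side [480 720] 163 141 | side [480 780] 161 13 | side [540 300] 94 113 | side [540 420] 91 37 | side [540 540] 161 127 | side [540 600] 162 209 | side [540 660] 164 81 | side [540 720] 163 72 | side [540 780] 160 6 | side [600 420] 92 64 | side [660 360] 93 106 | side [720 540] 199 183 | side [720 600] 199 202 | side [780 540] 198 215 | side [780 600] 200 162 | side [780 660] 99 14 |
```

```bash
python3 -m creep '{"translation":[[2,-5,0],[6,-9.5,0],[11.5,-12.5,0],[17,-15.5,0],[22.5,-18.5,0],[28,-21.5,0],[33.5,-24,-2],[38,-25.5,-6]],"delta_rot":[[0,0,-5],[0,0,-10],[0,0,-15],[0,0,-20],[0,0,-25],[0,0,-30],[0,0,-34],[0,0,-37.8]],"hand":[5,5,5,5,5,5,5,5]}'; python3 -m creep '{"translation":[[0,0,0],[0,0,0]],"delta_rot":[[0,0,0],[0,0,0]],"hand":[5,5]}'
python3 - <<'E'
from h import *
s=read_state(); print(s['position'],R.from_quat(s['ee_rot']).as_matrix()[:,1],s['joints'])
c=get_calibration('wrist'); print(c); im,d=get_image('wrist'); np.savez('w1.npz',im=im,d=d); cv2.imwrite('pics/w1.png',im[...,::-1])
E
```

```text
clock: 1.1
position: [582.1, 336.7, 144.7]
ee_rot: [0.88, -0.474, 0.001, -0.002]
contact_force: [0.5, 0.8, 1.0]
gripper_width: 49.9
grasp_force: 0.0
clock: 1.35
position: [579.2, 337.3, 143.6]
ee_rot: [0.881, -0.473, 0.0, 0.0]
contact_force: [-0.3, 0.8, 0.5]
gripper_width: 50.2
grasp_force: 0.0
[579.19831211 337.32191198 143.55426071] [-8.33447930e-01 -5.52597747e-01  5.28127041e-04] [ 7.68255896e-01  5.03330237e-01  4.68238923e-02  3.35994832e-04
 -1.11488284e+00 -1.82925823e-01]
{'intrinsics': array([[325.1922621 ,   0.        , 284.64541496],
       [  0.        , 325.1922621 , 210.40847388],
       [  0.        ,   0.        ,   1.        ]]), 'xyz': array([619.17180354, 278.13099232, 314.74900618]), 'attitude': array([-0.28532328,  0.94797494,  0.13504339, -0.04119975])}
```

View pics/w1.png

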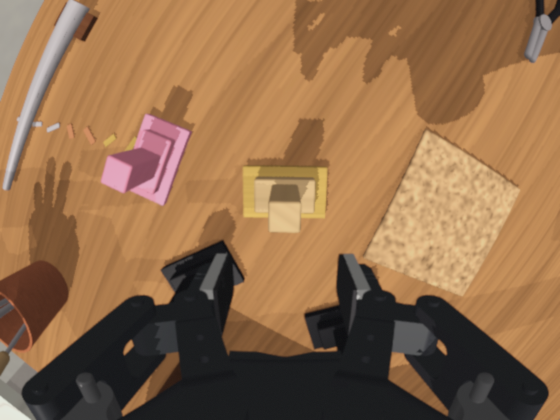

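Wrist view: plate at (285,192), handle top at (285,218), axes aligned with the fingers at (215,280) and (350,280). Pink is at (145,160) and the black ones at (203,265) and (325,330). I'll measure the plate from this view.

```bash
cat >> h.py <<'E'
def wcloud(d,c):
    K=np.array(c["intrinsics"]); M=R.from_quat(c["attitude"]).as_matrix(); v,u=np.mgrid[:420,:560]
    x=(u-K[0,2]);y=(v-K[1,2]);r=np.hypot(x,y)+1e-9;t=r/K[0,0]
    k=np.tan(np.minimum(t,1.5))/r
    return np.stack([x*k*d,y*k*d,d],-1)@M.T+np.array(c["xyz"],float)
E
python3 - <<'E'
from m import *
f=np.load('w1.npz'); P=wcloud(f['d'],get_calibration('wrist')); im=f['im']
z=P[...,2]; w=np.zeros(z.shape,bool); w[150:245,235:335]=1
hsv=cv2.cvtColor(im,cv2.COLOR_RGB2HSV)
for a,b in((7,14),(23,30),(86,95)):
    m=w&(z>a)&(z<b); 
    if a==7: m&=(hsv[...,0]>18)
    print(a,m.sum(),*rect(P[m]),P[m].mean(0) if m.any() else 0)
for p in((200,250),(145,160)): print(P[p[1],p[0]])
w[:]=0; w[230:300,160:250]=1; s=P[w&(z>80)&(z<96)]; print('black top', s.mean(0) if len(s) else None)
E
```

```text
7 1875 [580.4 338. ] [80.5 50.9] 32.8 [583.62907003 332.90233993  11.52199187]
23 1216 [580.4 337.8] [56.1 32.4] 33.2 [582.53079795 335.42017823  27.3616849 ]
86 1063 [580.5 337.8] [23.6 24.2] 34.0 [580.89578921 337.02386876  91.28873665]
[619.73300976 441.4230344    3.66044395]
[699.06372742 368.00131824  63.35103443]
black top None
```

```bash
python3 -m creep '{"translation":[[0.1,0,-4],[0.1,0,-8],[0.1,0,-10.5],[0.1,0,-11.2],[0.1,0,-11.2],[0.1,0,-11.2],[0.1,0,-11.2],[0.1,0,-11.2]],"delta_rot":[[0,0,0],[0,0,0],[0,0,0],[0,0,0],[0,0,0],[0,0,0],[0,0,0],[0,0,0]],"hand":[5,5,5,5,5,1,1,1]}';python3 -m creep '{"translation":[[0,0,0],[0,0,0],[0,0,0]],"delta_rot":[[0,0,0],[0,0,0],[0,0,0]],"hand":[1,1,1]}'
```

```text
clock: 2.4
position: [580.6, 337.9, 33.6]
ee_rot: [0.881, -0.473, 0.0, -0.001]
contact_force: [-3.4, 0.2, 6.2]
gripper_width: 23.3
grasp_force: 60.2
clock: 2.78
position: [580.6, 337.9, 33.6]
ee_rot: [0.881, -0.473, 0.0, -0.001]
contact_force: [-2.8, -1.5, 5.8]
gripper_width: 23.0
grasp_force: 60.2
```

```bash
python3 -m creep '{"translation":[[0,0,3],[0.2,-2.5,5],[1,-7.5,5],[1.8,-12.5,5],[2.6,-17.5,5],[3.4,-22.5,5],[4.2,-27,5],[4.6,-30.5,5]],"delta_rot":[[0,0,0],[0,0,7],[0,0,14],[0,0,21],[0,0,28],[0,0,35],[0,0,43],[0,0,51.1]],"hand":[1,1,1,1,1,1,1,1]}';python3 -m creep '{"translation":[[0,0,0],[0,0,-2.4],[0,0,-2.4]],"delta_rot":[[0,0,0],[0,0,0],[0,0,0]],"hand":[1,1,1]}'
python3 - <<'E'
from m2 import *
s=read_state(); print(s['position'],R.from_quat(s['ee_rot']).as_matrix()[:,1],s['joints'])
O=np.array([665,-43.]);ex=np.array([.9956,-.094]);ey=np.array([.094,.9956])
c=get_calibration('wrist');im,d=get_image('wrist'); P=wcloud(d,c); z=P[...,2]
np.savez('w2.npz',im=im,d=d); 
hsv=cv2.cvtColor(im,cv2.COLOR_RGB2HSV); H,S,V=[hsv[...,i].astype(int) for i in range(3)]
D=np.hypot(P[...,0]-s['position'][0],P[...,1]-s['position'][1])
m=(D<60)&(H>18)&(H<32)&(S>120)&(z>10)&(z<60); print('plate',m.sum(),*rect(P[m]),np.percentile(P[m][:,2],[5,50,95]))
im2,d2=get_image('side'); np.savez('side2.npz',im=im2,d=d2)
cv2.imwrite('pics/w2.png',np.hstack([im[100:400,130:430],im2[140:290,250:400].repeat(2,0).repeat(2,1)])[...,::-1])
E
```

```text
clock: 3.78
position: [625.6, 30.3, 80.6]
ee_rot: [0.999, -0.045, -0.001, -0.0]
contact_force: [0.5, 0.4, -3.6]
gripper_width: 23.0
grasp_force: 59.7
clock: 4.15
position: [623.7, 32.5, 55.1]
ee_rot: [0.999, -0.047, -0.003, 0.001]
contact_force: [-0.2, -0.1, -4.1]
gripper_width: 23.1
grasp_force: 59.7
[623.73729848  32.52233469  55.14180667] [-0.09464758 -0.99550985  0.00140521] [ 0.31021347  0.5212569  -0.17081166 -0.00145306 -0.88491753  1.16671278]
plate 3863 [624.9  31.8] [80.5 50.1] 84.3 [29.56818843 31.86431225 33.09865769]
```

View pics/w2.png

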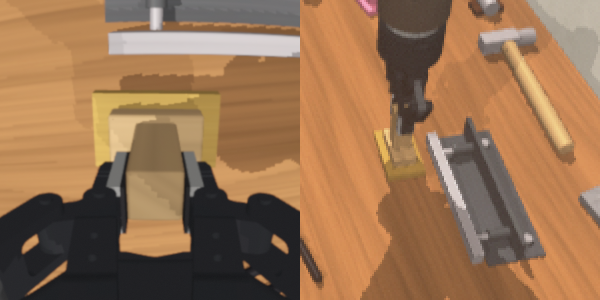

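The plate is gripped square and sits before the bar's left end: plate top edge at (160,95) in the left half, bar at (200,43). Now I'll measure the bar face against the plate in this same view.

```bash
cat > rel.py <<'E'
from m import *
def rel(im,d,c,pos):
    P=wcloud(d,c); z=P[...,2]; hsv=cv2.cvtColor(im,cv2.COLOR_RGB2HSV); H,S,V=[hsv[...,i].astype(int) for i in range(3)]
    O=np.array([665,-43.]);ex=np.array([.9956,-.094]);ey=np.array([.094,.9956])
    q=P[...,:2]-O; X=q@ex; Y=q@ey
    m=(S<50)&(V>110)&(z>21)&(z<29)&(abs(X-7)<16)&(abs(Y)<110)
    D=np.hypot(P[...,0]-pos[0],P[...,1]-pos[1])
    b=[]
    for y0 in range(-100,100,8):
        k=m&(Y>=y0)&(Y<y0+8)
        if k.sum()>15: b.append((y0+4,*np.percentile(X[k],[4,50,96])))
    b=np.array(b); p=np.polyfit(b[:,0],b[:,2],1); p1=np.polyfit(b[:,0],b[:,1],1)
    print('bar mid line X=',p,'deg',np.rad2deg(np.arctan(p[0])),'front',p1,'Ymax',Y[m].max(),'Ymin',Y[m].min())
    zc=pos[2]-33.6+10
    m=(D<60)&(H>18)&(H<32)&(S>120)&(abs(z-zc)<4); r=cv2.minAreaRect(np.c_[X[m],Y[m]].astype(np.float32)); print('plate in fixture',r)
E
python3 - <<'E'
from rel import *
f=np.load('w2.npz'); rel(f['im'],f['d'],get_calibration('wrist'),read_state()['position'])
E
```

```text
bar mid line X= [-3.67404882e-03  1.10665657e+01] deg -0.2105065437469538 front [-3.28453281e-03  4.54411211e+00] Ymax 100.73854194952027 Ymin -99.02874462437438
plate in fixture ((-44.52208709716797, 71.42147064208984), (80.45613861083984, 50.060604095458984), 89.774658203125)
```

```bash
python3 -m creep '{"translation":[[0,0,-1],[0,0,-1.85],[0.6,-0.06,-1.85],[1.2,-0.11,-1.85],[1.8,-0.17,-1.85],[1.8,-0.17,-1.85],[1.8,-0.17,-1.85]],"delta_rot":[[0,0,0.3],[0,0,0.3],[0,0,0.3],[0,0,0.3],[0,0,0.3],[0,0,0.3],[0,0,0.3]],"hand":[1,1,1,1,1,1,1]}';python3 -m creep '{"translation":[[0.2,-0.02,0],[0.4,-0.04,0],[0.4,-0.04,0],[0.4,-0.04,0]],"delta_rot":[[0,0,0],[0,0,0],[0,0,0],[0,0,0]],"hand":[1,1,1,1]}'; python3 -c "
from bench import *;s=read_state();print(s['contact_force'],s['wrist_torque'],s['position'])"
```

```text
clock: 5.12
position: [644.1, 30.6, 39.2]
ee_rot: [0.999, -0.044, -0.0, -0.0]
contact_force: [-0.3, 0.1, -2.9]
gripper_width: 23.3
grasp_force: 59.8
clock: 5.62
position: [647.6, 30.2, 39.1]
ee_rot: [0.999, -0.044, -0.001, 0.0]
contact_force: [-2.9, 0.7, -3.6]
gripper_width: 23.0
grasp_force: 60.1
[-2.92761687  0.73553282 -3.60200474] [0.14693531 0.62400203 0.01888567] [647.63744915  30.2431409   39.0803158 ]
```

```bash
python3 -m creep '{"translation":[[0.2,-0.02,-0.1],[0.4,-0.04,-0.1],[0.5,-0.05,-0.1],[0.5,-0.05,-0.1]],"delta_rot":[[0,0,0],[0,0,0],[0,0,0],[0,0,0]],"hand":[1,1,1,1]}'; python3 - <<'E'
from rel import *
s=read_state();print(s['contact_force'],s['wrist_torque'],s['position'],R.from_quat(s['ee_rot']).as_matrix().round(4).tolist())
c=get_calibration('wrist');im,d=get_image('wrist');rel(im,d,c,s['position'])
im2,d2=get_image('side');
cv2.imwrite('pics/w3.png',np.hstack([im[100:400,130:430],im2[150:250,290:390].repeat(3,0).repeat(3,1)])[...,::-1])
E
```

```text
clock: 6.12
position: [652.5, 29.7, 37.9]
ee_rot: [0.999, -0.044, -0.001, 0.0]
contact_force: [-5.8, 0.9, -1.9]
gripper_width: 23.2
grasp_force: 60.1
[-5.75996831  0.94368748 -1.91884407] [0.29503177 1.58917843 0.07326937] [652.47017497  29.68732146  37.94268026] [[0.9961, -0.0884, -0.0017], [-0.0884, -0.9961, -0.0002], [-0.0017, 0.0004, -1.0]]
bar mid line X= [-1.48619295e-04  1.38817689e+01] deg -0.008515258308550698 front [2.85304220e-04 7.27830743e+00] Ymax 100.0267105271448 Ymin -99.7800163473959
plate in fixture ((-18.688819885253906, 70.68389892578125), (80.19709014892578, 50.37301254272461), 89.7853012084961)
```

View pics/w3.png

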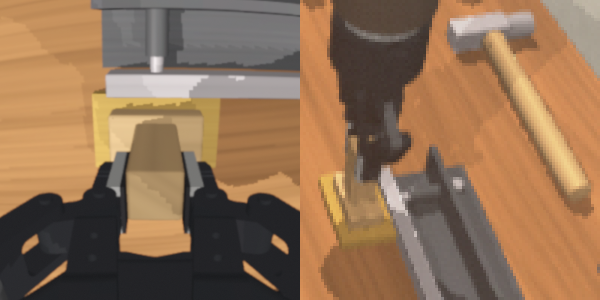

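Front face is pressed in about 7 mm (force 5.8 N → 7 mm), flush within 0.2°, plate at the bar's left end. Sliding.

```bash
python3 -m creep '{"translation":[[-0.08,-0.87,0],[-0.16,-1.74,0],[-0.25,-2.61,0],[-0.33,-3.48,0],[-0.41,-4.36,0],[-0.49,-5.23,0],[-0.58,-6.1,0],[-0.66,-6.97,0]],"delta_rot":[[0,0,0.1],[0,0,0.2],[0,0,0.2],[0,0,0.2],[0,0,0.2],[0,0,0.2],[0,0,0.2],[0,0,0.2]],"hand":[1,1,1,1,1,1,1,1]}'; cat > chk.py <<'E'
from rel import *
s=read_state();print(s['contact_force'].round(1),s['wrist_torque'].round(2),s['position'].round(1))
c=get_calibration('wrist');im,d=get_image('wrist');rel(im,d,c,s['position'])
P=wcloud(d,c); hsv=cv2.cvtColor(im,cv2.COLOR_RGB2HSV).astype(int); q=P-s['position']
m=(np.hypot(q[...,0],q[...,1])<60)&(hsv[...,0]>18)&(hsv[...,0]<32)&(hsv[...,1]>120)&(abs(P[...,2]-(s['position'][2]-23.6))<5)
A=P[m]; co=np.linalg.lstsq(np.c_[A[:,:2]-A[:,:2].mean(0),np.ones(len(A))],A[:,2],rcond=None)[0]; print('top slope deg x,y',np.rad2deg(co[:2]),'z',co[2])
E
python3 chk.py
```

```text
clock: 7.22
position: [645.8, -39.5, 37.5]
ee_rot: [0.999, -0.043, -0.001, -0.0]
contact_force: [-3.4, 3.5, -3.7]
gripper_width: 22.6
grasp_force: 59.9
[-3.4  3.5 -3.7] [1.09 1.49 0.04] [645.8 -39.5  37.5]
bar mid line X= [-7.89957511e-04  1.36810474e+01] deg -0.0452612219584163 front [-8.43153320e-04  7.03300866e+00] Ymax 100.2825058236569 Ymin -99.6316388066327
plate in fixture ((-20.083784103393555, 1.3763427734375), (46.64962387084961, 80.37161254882812), 0.47025012969970703)
top slope deg x,y [-0.24281315 -0.21910018] z 14.269878058933362
```

```bash
python3 -m creep '{"translation":[[-0.08,-0.87,0],[-0.16,-1.74,0],[-0.25,-2.61,0],[-0.33,-3.48,0],[-0.41,-4.36,0],[-0.49,-5.23,0],[-0.58,-6.2,0],[-0.67,-7.15,0]],"delta_rot":[[0,0,0],[0,0,0],[0,0,0],[0,0,0],[0,0,0],[0,0,0],[0,0,0],[0,0,0]],"hand":[1,1,1,1,1,1,1,1]}'; python3 -m creep '{"translation":[[0,0,0],[0,0,0]],"delta_rot":[[0,0,0],[0,0,0]],"hand":[1,1]}'; python3 chk.py
```

```text
clock: 8.28
position: [639.1, -111.1, 37.5]
ee_rot: [0.999, -0.043, -0.001, -0.0]
contact_force: [-4.3, 2.3, -4.2]
gripper_width: 23.1
grasp_force: 59.9
clock: 8.52
position: [639.0, -112.0, 37.6]
ee_rot: [0.999, -0.043, -0.001, 0.0]
contact_force: [-5.0, -2.0, -5.3]
gripper_width: 23.0
grasp_force: 59.8
[-5.  -2.  -5.3] [-0.67  1.66 -0.04] [ 639.  -112.    37.6]
bar mid line X= [-1.68270860e-03  1.35072571e+01] deg -0.09641201006824623 front [-1.62172197e-03  6.86073468e+00] Ymax 100.55424343598082 Ymin -99.90564133872047
plate in fixture ((-18.62509536743164, -71.74734497070312), (80.30509948730469, 50.20405197143555), 89.98448944091797)
top slope deg x,y [-0.54538838 -0.42500831] z 14.46232162735291
```

```bash
python3 -m creep '{"translation":[[-2.5,0.24,0],[-5.04,0.47,0],[-4.9,2.1,0],[-4.75,3.8,0],[-4.6,5.5,0],[-4.4,7.1,0],[-4.25,8.8,0],[-4.1,10.4,0]],"delta_rot":[[0,0,0],[0,0,0],[0,0,-10],[0,0,-20],[0,0,-30],[0,0,-40],[0,0,-50],[0,0,-60]],"hand":[1,1,1,1,1,1,1,1]}'; python3 -m creep '{"translation":[[0.15,1.7,0],[0.3,3.4,0],[0.46,4.9,0],[0.46,4.9,0],[0.46,4.9,0]],"delta_rot":[[0,0,-10],[0,0,-20],[0,0,-30],[0,0,-30],[0,0,-30]],"hand":[1,1,1,1,1]}'; python3 chk.py
```

```text
clock: 9.57
position: [603.0, -5.6, 39.9]
ee_rot: [0.843, -0.538, 0.003, -0.003]
contact_force: [-0.7, -0.5, -4.0]
gripper_width: 23.5
grasp_force: 59.9
clock: 10.2
position: [604.9, 42.0, 38.9]
ee_rot: [-0.677, 0.736, -0.001, 0.001]
contact_force: [-0.3, 0.0, -3.9]
gripper_width: 23.2
grasp_force: 60.0
[-0.3  0.  -3.9] [-0.01 -0.02 -0.02] [604.9  42.   38.9]
bar mid line X= [-0.00779847  7.670527  ] deg -0.44681018250150006 front [-0.00976177  1.60422673] Ymax 99.75447825878568 Ymin -70.11410737955005
plate in fixture ((-67.72579956054688, 78.3477783203125), (80.50090026855469, 50.74816131591797), 0.125728577375412)
top slope deg x,y [-0.24180264  0.72694652] z 15.597741943001788
```

```bash
python3 -m creep '{"translation":[[0.8,-0.08,-0.1],[1.6,-0.15,-0.1],[2.2,-0.21,-0.1],[2.6,-0.24,-0.1],[2.8,-0.26,-0.1],[3.0,-0.28,-0.1],[3.0,-0.28,-0.1],[3.0,-0.28,-0.1]],"delta_rot":[[0,0,0],[0,0,0],[0,0,0],[0,0,0],[0,0,0],[0,0,0],[0,0,0],[0,0,0]],"hand":[1,1,1,1,1,1,1,1]}'; python3 chk.py
```

```text
clock: 11.25
position: [633.4, 38.8, 37.3]
ee_rot: [-0.676, 0.736, 0.0, -0.0]
contact_force: [-0.0, 0.4, -3.8]
gripper_width: 23.4
grasp_force: 59.9
[-0.   0.4 -3.8] [-0.    0.03  0.03] [633.4  38.8  37.3]
bar mid line X= [-1.41768721e-03  7.67816919e+00] deg -0.081227439254326 front [-9.88486826e-04  1.35386037e+00] Ymax 99.89620907669354 Ymin -65.9615689640967
plate in fixture ((-39.35295486450195, 77.81103515625), (51.11598205566406, 80.08129119873047), 89.51948547363281)
top slope deg x,y [-0.42622235  0.69033141] z 13.94423557239346
```

```bash
python3 -m creep '{"translation":[[0.2,-0.02,0],[0.4,-0.04,0],[0.6,-0.06,0],[0.8,-0.08,0],[0.8,-0.08,0],[0.8,-0.08,0]],"delta_rot":[[0,0,0],[0,0,0],[0,0,0],[0,0,0],[0,0,0],[0,0,0]],"hand":[1,1,1,1,1,1]}'; python3 chk.py
```

```text
clock: 12.05
position: [640.3, 37.9, 37.0]
ee_rot: [-0.676, 0.737, 0.001, -0.001]
contact_force: [-6.0, 1.2, -0.6]
gripper_width: 23.6
grasp_force: 60.3
[-6.   1.2 -0.6] [0.56 1.67 0.07] [640.3  37.9  37. ]
bar mid line X= [-1.45517906e-03  1.41441100e+01] deg -0.08337555954616657 front [-1.10602186e-03  7.80422902e+00] Ymax 99.99837370731565 Ymin -65.68650745487592
plate in fixture ((-32.568115234375, 77.81517791748047), (51.22357177734375, 79.89010620117188), 89.66231536865234)
top slope deg x,y [-0.61873833  0.85695982] z 13.659835593597958
```

```bash
python3 -m creep '{"translation":[[-0.08,-0.87,0],[-0.16,-1.74,0],[-0.25,-2.61,0],[-0.33,-3.48,0],[-0.41,-4.36,0],[-0.49,-5.23,0],[-0.58,-6.1,0],[-0.66,-6.97,0]],"delta_rot":[[0,0,0.1],[0,0,0.2],[0,0,0.2],[0,0,0.2],[0,0,0.2],[0,0,0.2],[0,0,0.2],[0,0,0.2]],"hand":[1,1,1,1,1,1,1,1]}'; python3 chk.py
```

```text
clock: 13.1
position: [633.1, -31.5, 36.0]
ee_rot: [-0.678, 0.736, 0.002, -0.001]
contact_force: [-4.8, 3.7, -4.0]
gripper_width: 23.0
grasp_force: 60.0
[-4.8  3.7 -4. ] [1.17 1.58 0.04] [633.1 -31.5  36. ]
bar mid line X= [7.72526631e-03 1.37855271e+01] deg 0.44261635047659964 front [0.01188021 7.66809592] Ymax 54.52767948551544 Ymin -99.74999544450998
plate in fixture ((-33.2574462890625, 8.00864028930664), (80.05741882324219, 50.09832763671875), 0.31714630126953125)
top slope deg x,y [-0.76660958  1.15219499] z 12.638416691922094
```

```bash
python3 -m creep '{"translation":[[-0.08,-0.87,0.05],[-0.16,-1.74,0.1],[-0.25,-2.61,0.1],[-0.33,-3.48,0.1],[-0.41,-4.36,0.1],[-0.49,-5.23,0.1],[-0.58,-6.1,0.1],[-0.66,-6.97,0.1]],"delta_rot":[[0,0,0],[0,0,0],[0,0,0],[0,0,0],[0,0,0],[0,0,0],[0,0,0],[0,0,0]],"hand":[1,1,1,1,1,1,1,1]}'; python3 -m creep '{"translation":[[-0.08,-0.87,0],[-0.16,-1.7,0],[-0.16,-1.7,0],[-0.16,-1.7,0]],"delta_rot":[[0,0,0],[0,0,0],[0,0,0],[0,0,0]],"hand":[1,1,1,1]}'; python3 chk.py
```

```text
clock: 14.15
position: [626.5, -101.1, 37.1]
ee_rot: [-0.678, 0.735, 0.002, -0.001]
contact_force: [-5.3, 4.2, -4.1]
gripper_width: 23.3
grasp_force: 60.0
clock: 14.65
position: [625.0, -118.8, 37.1]
ee_rot: [-0.677, 0.736, 0.001, -0.002]
contact_force: [-4.8, -0.4, -6.0]
gripper_width: 22.8
grasp_force: 59.8
[-4.8 -0.4 -6. ] [-0.35  1.84 -0.11] [ 625.  -118.8   37.1]
bar mid line X= [ 0.06883324 18.861637  ] deg 3.9376433590846958 front [ 0.11915182 16.47315139] Ymax -33.635221848266156 Ymin -100.20781488687261
plate in fixture ((-33.29684829711914, -79.92488098144531), (80.21485900878906, 50.615718841552734), 0.07096317410469055)
top slope deg x,y [-0.79179176  0.7912092 ] z 13.82675709710821
```

```bash
python3 -m creep '{"translation":[[-2.5,0.24,0],[-5,0.5,1],[-6,1,4.5],[-7,2.5,8],[-9,6,8],[-11,10,8],[-13,14.5,8],[-15,19,8]],"delta_rot":[[0,0,0],[0,0,0],[0,0,0],[0,0,0],[0,0,4],[0,0,8],[0,0,12],[0,0,17]],"hand":[1,1,1,1,1,1,1,1]}'; python3 -m creep '{"translation":[[-1.6,4.8,0],[-3.2,9.6,0],[-4.8,14.4,0],[-6,18,0],[-6.4,19.2,0],[-6.4,19.2,0],[-6.4,19.2,0]],"delta_rot":[[0,0,0],[0,0,0],[0,0,0],[0,0,0],[0,0,0],[0,0,0],[0,0,0]],"hand":[1,1,1,1,1,1,1]}'; python3 - <<'E'
from m import *
s=read_state(); print(s['position'],s['joints'])
c=get_calibration('wrist');im,d=get_image('wrist');np.savez('w5.npz',im=im,d=d)
P=wcloud(d,c); hsv=cv2.cvtColor(im,cv2.COLOR_RGB2HSV).astype(int); q=P-s['position'];z=P[...,2]
D=np.hypot(q[...,0],q[...,1])
m=(D<60)&(hsv[...,0]>18)&(hsv[...,0]<32)&(hsv[...,1]>120)&(abs(z-(s['position'][2]-23.6))<5); print('plate',*rect(P[m]),np.median(P[m][:,2]))
m=(D<120)&(z>4)&(z<10.5)&(hsv[...,2]>120); m=cv2.morphologyEx(m.astype(np.uint8),cv2.MORPH_OPEN,np.ones((5,5)))>0; print('pad',m.sum(),*rect(P[m]))
cv2.imwrite('pics/w5.png',np.hstack([im[...,::-1],cv2.cvtColor(m.astype(np.uint8)*255,cv2.COLOR_GRAY2BGR)])[::2,::2].repeat(1,0))
E
```

```text
clock: 15.7
position: [479.7, 74.5, 120.2]
ee_rot: [0.78, -0.626, 0.003, -0.004]
contact_force: [0.6, 0.3, -3.5]
gripper_width: 22.8
grasp_force: 60.3
clock: 16.58
position: [413.3, 263.1, 118.5]
ee_rot: [0.779, -0.627, 0.0, -0.001]
contact_force: [-0.7, -0.8, -4.1]
gripper_width: 23.0
grasp_force: 60.3
[413.30842445 263.14758148 118.50854324] [ 8.99374043e-01  2.40222233e-01 -4.38529026e-01  3.57336173e-04
 -8.90817253e-01 -6.85138115e-01]
plate [413.4 262.3] [80.2 50.6] 11.7 95.35260753349462
pad 14886 [411.2 263.7] [150.3 149.5] 10.3
```

View pics/w5.png

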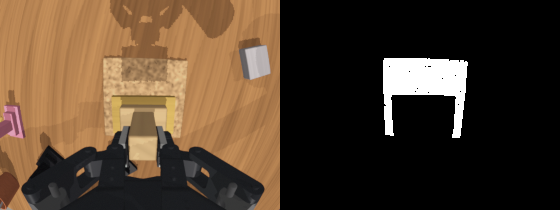

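Plate (143,110) hovers over the pad; pad centre (411.2,263.7), plate (413.4,262.3). Lowering.

```bash
python3 -m creep '{"translation":[[-0.2,0.1,-3],[-0.2,0.1,-5],[-0.2,0.1,-6.5],[-0.2,0.1,-7.3],[-0.2,0.1,-7.6],[-0.2,0.1,-7.6],[-0.2,0.1,-7.6]],"delta_rot":[[0,0,0],[0,0,0],[0,0,0],[0,0,0],[0,0,0],[0,0,0],[0,0,0]],"hand":[1,1,1,1,1,1,1]}';python3 -m creep '{"translation":[[0,0,-0.1],[0,0,-0.2],[0,0,-0.2],[0,0,-0.2]],"delta_rot":[[0,0,0],[0,0,0],[0,0,0],[0,0,0]],"hand":[1,1,1,1]}'
```

```text
clock: 17.5
position: [411.1, 264.9, 42.8]
ee_rot: [0.779, -0.627, 0.0, -0.001]
contact_force: [0.4, -0.1, -3.2]
gripper_width: 23.0
grasp_force: 60.2
clock: 18.0
position: [410.7, 264.6, 40.2]
ee_rot: [0.779, -0.627, 0.0, 0.0]
contact_force: [-0.0, 0.4, -3.5]
gripper_width: 23.1
grasp_force: 60.2
```

```bash
python3 -m creep '{"translation":[[0,0,-0.05],[0,0,-0.1],[0,0,-0.1],[0,0,-0.1]],"delta_rot":[[0,0,0],[0,0,0],[0,0,0],[0,0,0]],"hand":[1,1,1,1]}'
```

```text
clock: 18.5
position: [410.7, 264.6, 39.6]
ee_rot: [0.779, -0.627, 0.0, -0.0]
contact_force: [-2.9, -0.8, 3.5]
gripper_width: 23.0
grasp_force: 61.2
```

Contact (z force up 7 N). Release, then raise straight up.

```bash
python3 -m creep '{"translation":[[0,0,0.05],[0,0,0.05],[0,0,0.05],[0,0,0.05],[0,0,0.05]],"delta_rot":[[0,0,0],[0,0,0],[0,0,0],[0,0,0],[0,0,0]],"hand":[3,4.5,5,5,5]}';python3 -m creep '{"translation":[[0,0,1],[0,0,4],[0,0,8],[0,0,12],[0,0,14],[0,0,14]],"delta_rot":[[0,0,0],[0,0,0],[0,0,0],[0,0,0],[0,0,0],[0,0,0]],"hand":[5,5,5,5,5,5]}'
python3 - <<'E'
from m import *
s=read_state(); c=get_calibration('wrist');im,d=get_image('wrist')
P=wcloud(d,c); hsv=cv2.cvtColor(im,cv2.COLOR_RGB2HSV).astype(int);z=P[...,2]
D=np.hypot(P[...,0]-411,P[...,1]-264)
m=(D<60)&(hsv[...,0]>18)&(hsv[...,0]<32)&(hsv[...,1]>120)&(abs(z-16)<5); print('plate',*rect(P[m]),np.percentile(P[m][:,2],[5,50,95]))
m=(D<40)&(abs(z-97)<5); print('handle top',*rect(P[m]))
im2,_=get_image('scene'); cv2.imwrite('pics/end.png',im2[...,::-1])
E
```

```text
clock: 19.12
position: [410.7, 264.6, 39.7]
ee_rot: [0.779, -0.627, 0.0, -0.0]
contact_force: [-0.2, 0.4, -0.6]
gripper_width: 49.5
grasp_force: 0.0
clock: 19.88
position: [411.4, 265.4, 181.9]
ee_rot: [0.779, -0.627, 0.0, -0.003]
contact_force: [-0.1, 1.0, -1.3]
gripper_width: 50.4
grasp_force: 0.0
plate [410.6 263.9] [80.6 50.7] 12.3 [15.06568143 16.26104843 17.48631761]
handle top [410.9 263.5] [23.4 23.7] 13.1
```

View pics/end.png

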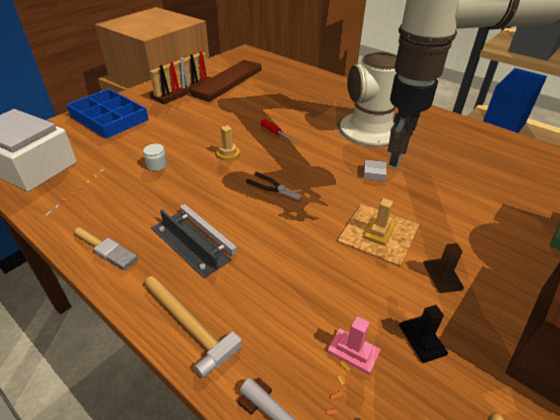

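The holder stands flat in the middle of the pad at (380,230). The disc, tin and pliers are where they were, and the gripper is clear.

```bash
python3 -c "
from bench import *;print(job_done())"
```

```text
the job is handed in; nothing more can be done
None
```

Job handed in at about 20 s: a long side, then a short side, was slid left to right along the bar (pushed in about 7 mm), and the plate stands within about 1 mm of the pad's centre, with the round workpiece, tin and pliers unmoved in the final scene picture.

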